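# Test the terminals of a second-hand terminal box

## Robot

A 6-joint arm with a two-finger parallel gripper is mounted at the origin on the work surface. World frame = base frame: x ahead of the robot, y to its left, z up, the work surface at z = 0. Lengths are in m, angles in rad, forces in N, time in s.
With the tool pointing down it reaches from about 0.35 to 0.775 m from the base axis. Payload 5.5 kg.
Tool frame: the origin (TCP) lies at the very end of the fingers, on their centre line; the grasp point (between the pads) lies 19 mm behind it; z points along the fingers, y is the line along which they close (so a half turn about z gives the same grasp; the last joint's range is limited). The gripper opens to 85 mm and grips with 20 to 120 N. Pads are 22 mm wide; open, the fingers measure 114 mm over their backs; the gripper's body (76 mm by 85 mm) begins 54 mm behind the grasp point. The pads swing forward as they close: fully open they stand 13 mm farther back than shut.
Start: joints at [-1.301, 0.313, 0.046, 1.304, 0, 1.431], TCP at [0.229, -0.527, 0.231] pointing down, gripper open.
Joint ranges: [-2.76, 2.76], [-0.86, 1.69], [-1.03, 1.26], [-2.2, 2.34], [-1.47, 1.5], [-3.14, 3.14]. Speed limits (rad/s): [2.57, 2.57, 3.14, 3.14, 3.14, 3.14].

## Interface

Orientations are given as a unit quaternion [w, x, y, z].
In Python, from workcell import env gives the robot as it stands. The module is installed in compiled form; this text tells all that it offers.
- The arm moves only by the tool jog_arm, never from a script. Its arguments are lists of equal length, an entry for each row: "gripper": the opening, from 0 (shut) to 1 (fully open); "offset": the shift along the world's x, y, z in cm, a list of three; "twist": the turn about the world's z in degrees. In form: {"gripper": [gripper, ...], "offset": [[dx, dy, dz], ...], "twist": [twist, ...]}. A call has exactly 8 rows; each row is the pose to reach, as a shift and turn from the pose commanded when the call began; what a row does not reach only later rows make up. A row lasts 1/8 s, in which the tool goes at most 62.5 mm and 10.7 degrees, less where a joint would pass 70% of its speed; a pose out of reach is approached as far as the arm can. A call with a gripper value outside its range is refused whole. The fingers move at their own pace and stop on an object; "squeeze" is the grip in N (left out, the last holds). Time passes only in rows, so rows that repeat a pose let the fingers close, or fill a call up. It gives the time, the measured TCP pose, the force, the opening and the grip force at its end, in the units of the state.
- env.get_state(): the state, without advancing time (a new reading comes with each control period).
- env.read_camera(name): name is "scene" or "top"; returns a dict with "image" (480x640x3 uint8, red, green, blue), "z_map" (480x640 float32, m along the optical axis (not along the pixel's ray), 0 where there is no reading), "fovy" (degrees; the focal length in pixels is half the picture's height over the tangent of half this angle, whatever the lens; pixels are square), "cx", "cy" (the principal point, pixels), "distortion" ([k1, k2, p1, p2, k3] as OpenCV has them; the pictures are not rectified), "cam_to_world" (4x4, takes a point from camera to world coordinates). Camera axes: x right, y up, looking along -z (the intrinsics and any distortion apply to the point x, -y, -z); pixel columns grow to the right and rows downward; lengths in m; the calibration is good to about 2 mm. A picture is of the moment at which its call begins.
- env.hand_in(): hands the job in; it is judged then, once.
The state is a dict: "clock": time; "joint_pos": joint angles; "qvel": joint speeds; "tau": joint torques, N m; "tcp_pos": TCP position; "orientation": TCP orientation; "wrist_force": force on the tool from outside, world axes, zero at the start; "ft_torque": the same for the moment, N m; "finger_gap": finger opening in m; "grip_force": force on a finger pad.
Only numpy, scipy, OpenCV 4.12 (cv2) and the standard library are available. Lean on these libraries where they do the work, as an engineer would, in place of code of your own. Each camera call takes 0.05 s, during which the arm holds its last target. There are 200 camera calls.

## Task

Fold the terminal box's bifold cover fully open, pushing at its fold hinge, so that both panels stand up together at the hinged side. Then take the tester and touch its sprung prod tip gently onto the top of the round terminal, next the square one, then the long one, resting about half a second on each. Lay the tester back level on its wooden block and let go; leave the cover open and the jar, brush and tape where they are.

Things in the scene. Friction and masses are not known exactly. Their poses are not given: they have to be found in the camera images.
- box: Grey metal open-topped terminal box screwed to the table, 200 (x) x 166 (y) x 60 mm high, walls and floor 8 mm. Origin: centre of the underside; x, y along its sides, z up. Its two-panel aluminium cover is hinged on the +y rim and its free edge runs on guides on the end walls; the three terminals stand in a row along x, in unknown order, 35 mm to the -y side of the box's middle and 58 mm apart.
- cover (a joint): Angle of the first cover panel in rad: 0 = flat over the box, 1.5 = the end stop, upright on the hinged side (fully folded). The fold, 75 mm from the hinge line, rises as a ridge while the free edge slides towards the hinge: the second panel always mirrors the first. Starts part folded (0.4 to 0.65). Friction holds it anywhere; pushing takes under 10 N. Folded, it stands up to 148 mm above the table.
- cover_hinge (a point): Middle of the cover's hinge line, on the box's +y rim, 60 mm above the box's underside; the hinge line runs along the box's x. At angle q the fold axis lies 75 mm x cos q from here towards the box's -y and 75 mm x sin q up.
- cover_fold (a point): Centre of the steel bar that runs along the fold hinge: round, 22 mm diameter, 184 mm long along the box's x, 13 mm outside the fold axis (square to the first panel), so that it stands clear of the 5 mm thick panels. Push its side towards the box's +y, rising with it along its arc, or hold it lightly between fingers from above and lead it along.
- term_round: Fixed terminal: brass disc, 34 mm diameter, 8 mm thick, on a grey pillar of 28 mm diameter. Origin: foot of the pillar.
- term_round_top (a point): Centre of the round terminal's top face, 40 mm above the box floor, 12 mm below the box's rim.
- term_square: Fixed terminal: brass square, 32 x 32 x 8 mm, on the same kind of pillar. Origin: foot of the pillar.
- term_square_top (a point): Centre of the square terminal's top face, same height.
- term_long: Fixed terminal: brass bar, 18 mm (its x) x 52 mm (its y) x 8 mm, on the same kind of pillar. Origin: foot of the pillar.
- term_long_top (a point): Centre of the long terminal's top face, same height.
- tester: Loose grey hand tester, 0.15 kg: a level body 134 x 30 x 36 mm (x, y, z) with a prod pointing down below its front (+x) end. Origin: on the underside near the centre of mass, 80 mm from the rear end, 54 mm from the front. Prod axis 42 mm ahead of the origin: 18 mm diameter sleeve to 34 mm below the underside, then the prod, which hangs past the block. Grip across the width at the origin, 22 mm up.
- prod: The tester's sprung steel prod, 8 mm diameter with a rounded end; it slides up into the sleeve by up to 10 mm: 1 N at first touch, 3 N at 5 mm, 5 N at the 10 mm stop. Origin at its tip.
- prod_tip (a point): Lowest point of the prod, 60 mm below the tester's underside when not pressed.
- rest: Fixed wooden block, 80 (x) x 90 (y) x 85 mm high, flat top. Origin: centre of its underside. The tester's origin lies about 25 mm to the +x side of the block's centre, its axes nearly along the block's.
- jar: Glass jar with a blue lid, 80 mm diameter, 125 mm high, bystander. Origin: centre of the underside.
- brush: Wide paint brush lying flat, about 195 mm long, 75 mm wide, 19 mm high, bystander. Origin: at table height, 80 mm from the handle's end; bristles to its +x.
- tape: Roll of paper tape lying flat, 100 mm diameter, 40 mm high, bystander. Origin: centre of the underside.
Mind the look-alikes: they are no part of the job. What is shaped like the tester but red is not meant. Several things look just like the rest: the one meant starts farthest to the robot's right.

How it is judged:
By the outcome, as a careful person would: the job done as asked, in the order asked, and still so for the second after the job is handed in, with the robot touching nothing.
It also fails if it takes over 67 s, if anything falls off the work surface, if the arm or the gripper's body presses on something with over 40 N, if the wrist force passes 120 N, or if a joint passes its speed limit or range.

## Working session

There is one attempt and no reset: what is moved stays moved. The work goes in short steps, Python scripts to look and compute and a tool call to move; the robot and the scene stay as the last step left them, time stands still between calls to the robot, and variables do not carry over. Pictures are saved under pics/ and viewed, at most 10 in all, crops included, and the job is handed in when it is done.

Besides the shell and the picture viewer there is one more tool, called after "Call:" as a command line: name --pt "numbers of a row" for each row, then --argument value for the rest. jog_arm: Moves the arm, as the interface text tells. Its arguments: {"type":"object","properties":{"gripper":{"type":"array"},"offset":{"type":"array"},"twist":{"type":"array"},"squeeze":{"type":"number"}},"required":["gripper","offset","twist"]}

```bash
mkdir -p pics
cat > h.py <<'E'
import numpy as np, cv2
from workcell import env
def cam(n):
    c=env.read_camera(n); f=240/np.tan(np.radians(c['fovy'])/2)
    c['K']=np.array([[f,0,c['cx']],[0,f,c['cy']],[0,0,1.]]); c['D']=np.array(c['distortion'],float)
    v,u=np.mgrid[0:480,0:640]
    p=cv2.undistortPoints(np.stack([u,v],-1).reshape(-1,1,2).astype(np.float64),c['K'],c['D']).reshape(480,640,2)
    z=c['z_map']; P=np.stack([p[...,0]*z,-p[...,1]*z,-z,np.ones_like(z)],-1)@np.array(c['cam_to_world']).T
    c['P']=P[...,:3]; c['P'][z==0]=np.nan
    return c
def save(c,name): cv2.imwrite('pics/'+name,c['image'][...,::-1])
E
python3 - <<'E'
from h import *
import pickle
for n in('scene','top'):
    c=cam(n); save(c,n+'1.png'); pickle.dump({k:c[k] for k in('image','P','K','D','cam_to_world')},open(n+'.pkl','wb')); print(n,np.round(c['cam_to_world'],3).tolist(),c['K'][0,0])
print(env.get_state())
E
```

```text
scene [[0.445, -0.713, 0.541, 1.105], [0.895, 0.36, -0.263, -0.426], [-0.007, 0.601, 0.799, 0.898], [0.0, 0.0, 0.0, 1.0]] 549.6625006630974
top [[-0.027, 0.995, -0.098, 0.433], [-0.999, -0.03, -0.032, -0.15], [-0.035, 0.097, 0.995, 1.069], [0.0, 0.0, 0.0, 1.0]] 494.5931322249069
{'clock': 0.1, 'joint_pos': array([-1.30060756e+00,  3.13932108e-01,  4.50950201e-02,  1.30356801e+00,
       -2.77613429e-05,  1.43118852e+00]), 'qvel': array([ 0.00029537, -0.00106749,  0.00314227, -0.00049212,  0.00151042,
       -0.00041093]), 'tau': array([ 1.51302105e-03, -4.81727064e+01,  2.99242973e+01,  1.28227743e-02,
       -2.02160782e-04,  1.06544192e-05]), 'tcp_pos': array([ 0.22895353, -0.52697081,  0.23049514]), 'orientation': array([-8.01766270e-04,  9.79081366e-01,  2.03467518e-01, -6.63325188e-05]), 'wrist_force': array([0.25986102, 0.50585943, 0.36234477]), 'ft_torque': array([ 0.01080354, -0.01828628, -0.00986447]), 'grip_force': 0.0, 'finger_gap': 0.0850914012750526}
```

View pics/scene1.png

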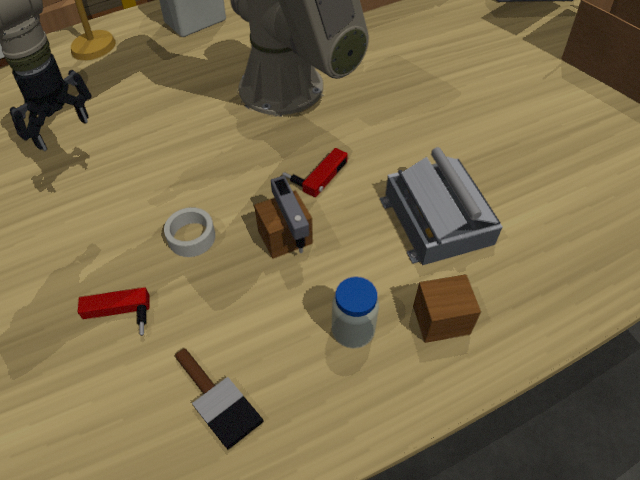

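View pics/top1.png

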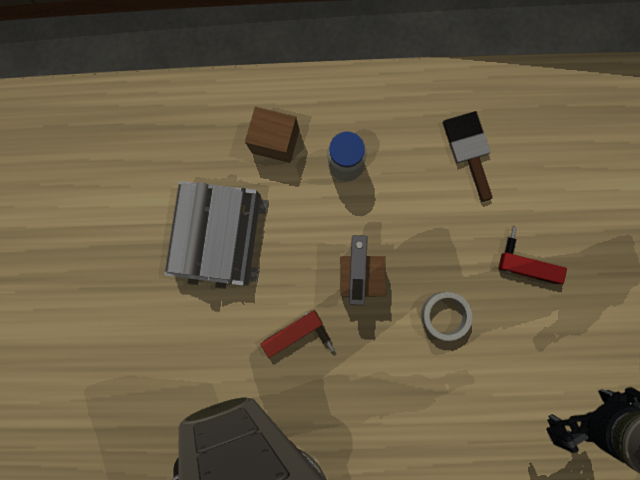

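The top view shows the box at about (215,235), with its fold bar at (190,230), so the hinge is on the left, at world +y. The grey tester is on a block at (358,270) with its front up, and the jar is at (347,150). The red look-alikes are at (292,335) and (533,268), and the other block is at (272,135).

Run:
```python
from h import *
import pickle
C={n:pickle.load(open(n+'.pkl','rb')) for n in('scene','top')}
def rect(n,u0,u1,v0,v1,z0,z1,grey=False):
    c=C[n]; P=c['P'][v0:v1,u0:u1].reshape(-1,3); im=c['image'][v0:v1,u0:u1].reshape(-1,3).astype(int)
    m=(P[:,2]>z0)&(P[:,2]<z1)
    if grey: m&=(im.max(1)-im.min(1)<25)
    Q=P[m]; r=cv2.minAreaRect((Q[:,:2]*1000).astype(np.float32)); print(n,m.sum(),np.round(r[0],1),np.round(r[1],1),round(r[2],2),'zmed',np.round(np.median(Q[:,2]),4)); return Q
print('tester'); rect('top',325,395,220,320,.112,.132); rect('scene',255,325,165,260,.112,.132)
print('rest'); rect('top',325,395,220,320,.075,.095); rect('scene',240,325,165,270,.075,.095)
print('box'); rect('top',150,275,165,300,.02,.2);rect('top',150,275,165,300,.05,.064); rect('scene',375,510,140,270,.02,.064)
print('bar'); 
for n,w in(('top',(150,275,165,300)),('scene',(375,510,140,270))):
    P=C[n]['P'][w[2]:w[3],w[0]:w[1]].reshape(-1,3); print(np.nanpercentile(P[:,2],[50,90,97,99.5]))
    zt=np.nanpercentile(P[:,2],99.5)
    rect(n,*w,zt-.004,zt+.01)
print('jar'); rect('top',320,375,120,185,.11,.14)
P=C['top']['P']; print('terminal px heights', np.round(P[235,225:272:3],3).tolist())
```

```text
tester
top 1085 [ 467.9 -182.5] [ 30.1 134.1] 85.68 zmed 0.12
scene 936 [ 470.4 -181.7] [ 31.3 136.7] 86.12 zmed 0.1217
rest
top 1189 [ 467.  -192.8] [ 89.9 100.7] 88.3 zmed 0.0839
scene 1031 [ 473.5 -191.8] [ 91.5 125.5] 89.16 zmed 0.0859
box
top 6936 [551.1 119.7] [166.4 212.9] 81.33 zmed 0.0789
top 982 [557.  118.8] [166.2 201. ] 81.32 zmed 0.0584
scene 2429 [558.1 119.1] [169.4 206. ] 81.57 zmed 0.0469
bar
[0.00305568 0.09152773 0.11695323 0.12004306]
top 619 [559.3 136.2] [ 19.1 183.6] 81.44 zmed 0.1183
[0.0039752  0.08894576 0.11656215 0.12108217]
scene 484 [561.4 134.7] [ 20.8 183.9] 79.61 zmed 0.1196
jar
top 997 [ 706.  -168.9] [66.8 69.5] 87.78 zmed 0.1238
terminal px heights [[0.548, 0.084, 0.075], [0.548, 0.078, 0.074], [0.548, 0.072, 0.074], [0.548, 0.068, 0.067], [0.548, 0.062, 0.064], [0.554, 0.067, 0.009], [0.555, 0.061, 0.006], [0.549, 0.045, 0.057], [0.548, 0.038, 0.061], [0.551, 0.037, 0.032], [0.555, 0.037, -0.005], [0.554, 0.029, 0.001], [0.554, 0.022, 0.001], [0.554, 0.016, -0.0], [0.554, 0.009, -0.001], [0.553, 0.003, -0.0]]
```

Run:
```python
import cv2
im=cv2.imread('pics/scene1.png')[130:280,360:520]; a=cv2.resize(im,None,fx=2.5,fy=2.5,interpolation=3)
t=cv2.imread('pics/top1.png')[165:305,150:280]; b=cv2.resize(t,(348,375),interpolation=3)
cv2.imwrite('pics/c1.png',cv2.hconcat([a,b]))
```

```text
(no output)
```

View pics/c1.png

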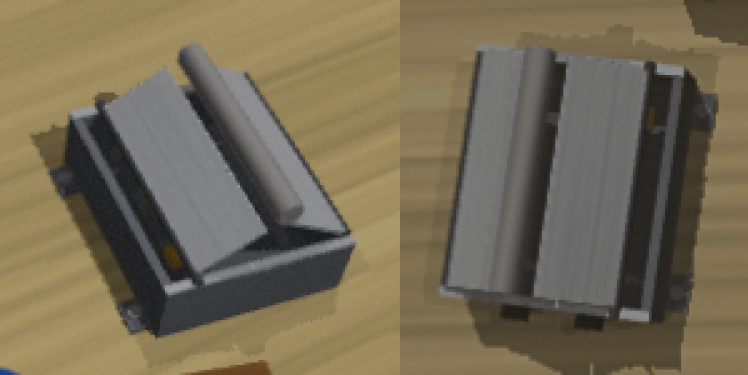

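Call:
jog_arm --gripper '[0,0,0,0,0,0,0,0]' --pt "2.5 4.8 0" --pt "5 9.6 0" --pt "7.5 14.4 0" --pt "10 19.2 0" --pt "12.5 24 0" --pt "15 28.8 0" --pt "17.5 33.6 0" --pt "20 38.4 0" --twist '[7.2,14.4,21.6,28.8,36,43.2,50.4,57.8]' --squeeze 30

```text
clock: 1.1
tcp_pos: [0.4295, -0.1417, 0.2311]
orientation: [-0.0, 0.758, 0.653, -0.0]
wrist_force: [0.8, -0.0, 1.0]
finger_gap: 0.0001
grip_force: 0.0
```

Call:
jog_arm --gripper '[0,0,0,0,0,0,0,0]' --pt "2.5 4.8 0" --pt "5 9.6 0" --pt "7.5 14.4 0" --pt "10 19.2 0" --pt "12.6 24.5 0" --pt "12.6 24.5 -4" --pt "12.6 24.5 -8" --pt "12.6 24.5 -8" --twist '[0,0,0,0,0,0,0,0]'

```text
clock: 2.1
tcp_pos: [0.552, 0.1017, 0.1478]
orientation: [-0.002, 0.759, 0.651, -0.003]
wrist_force: [-0.8, -1.0, 0.1]
finger_gap: -0.0
grip_force: 0.0
```

Call:
jog_arm --gripper '[0,0,0,0,0,0,0,0]' --pt "0 0 -3" --pt "0 0 -4.3" --pt "0.1 0.7 -4.3" --pt "0.2 1.4 -4.3" --pt "0.3 1.9 -3.7" --pt "0.38 2.5 -3.2" --pt "0.48 3.1 -2.7" --pt "0.57 3.75 -2.2" --twist '[0,0,0,0,0,0,0,0]'

```text
clock: 3.1
tcp_pos: [0.5615, 0.1388, 0.1312]
orientation: [0.001, 0.759, 0.651, 0.0]
wrist_force: [-1.1, -3.7, 1.9]
finger_gap: 0.0
grip_force: 1.9
```

Run:
```python
from h import *
a=cam('scene'); print(env.get_state()['tcp_pos'])
im=a['image'][130:280,360:520,::-1]; cv2.imwrite('pics/s2.png',cv2.resize(im,None,fx=3,fy=3,interpolation=3))
```

```text
[0.56182977 0.1399098  0.13167717]
```

View pics/s2.png

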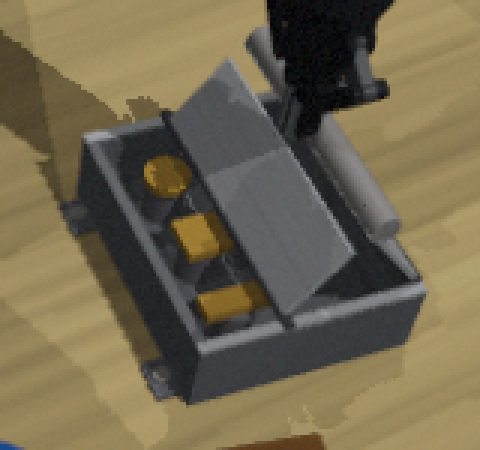

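The push works: the cover is partly folded and the finger sits behind the bar. The terminals, in order from the robot outward, are round, square and long.

Call:
jog_arm --gripper '[0,0,0,0,0,0,0,0]' --pt "0.1 0.7 0.35" --pt "0.21 1.4 0.65" --pt "0.32 2.1 0.85" --pt "0.42 2.8 1.05" --pt "0.55 3.6 1.2" --pt "0.68 4.45 1.25" --pt "0.72 4.75 1.25" --pt "0.72 4.75 1.25" --twist '[0,0,0,0,0,0,0,0]'

```text
clock: 4.15
tcp_pos: [0.569, 0.1868, 0.1441]
orientation: [0.001, 0.759, 0.651, 0.001]
wrist_force: [-2.3, -4.6, 9.8]
finger_gap: -0.0
grip_force: 5.0
```

Run:
```python
from h import *
a=cam('scene'); s=env.get_state();print(s['tcp_pos'],s['wrist_force'])
im=a['image'][110:280,360:520,::-1]; cv2.imwrite('pics/s3.png',cv2.resize(im,None,fx=3,fy=3,interpolation=3))
```

```text
[0.56899536 0.18682024 0.14408154] [-2.50135341 -4.11901059  9.75695629]
```

View pics/s3.png

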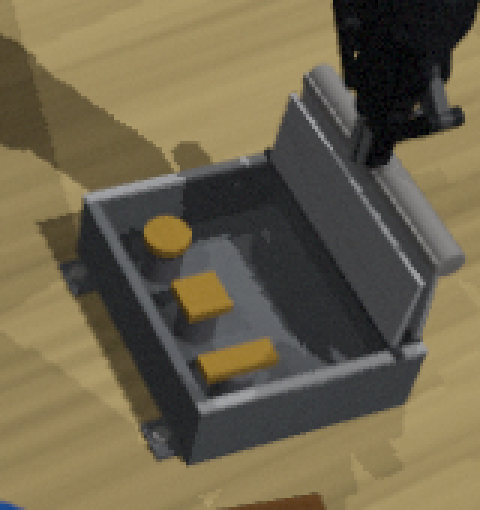

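The cover is nearly upright, but it does not look fully folded yet. I'll measure the angle.

```bash
cat > q.py <<'E'
from h import *
h=np.array([.5689,.1971,.06]); ex=np.array([.9885,-.151,0]); ey=np.array([.151,.9885,0])
def show():
  for n in('scene','top'):
    R=(cam(n)['P']-h).reshape(-1,3); x=R@ex*1e3; y=R@ey*1e3; z=R[:,2]*1e3
    m=(abs(x)<98)&(abs(x)>45)&(z>8)&(z<110)&(abs(y)<45)   # away from the fingers
    print(n,m.sum())
    for z0 in range(10,95,8):
        k=m&(z>=z0)&(z<z0+8)
        if k.sum()>5: print(z0,k.sum(),np.round(np.percentile(y[k],[2,25,50,75,98]),1))
    print('top z',np.round(np.percentile(z[m],[90,97,99.5]),1))
show()
E
python3 q.py
```

```text
scene 1497
10 116 [-21.1 -19.5 -18.3 -17.2  -1.4]
18 103 [-20.6 -18.7 -17.8 -16.8  -0.7]
26 110 [-19.9 -18.3 -17.3 -16.2  -1.4]
34 102 [-19.7 -17.9 -17.  -15.6  -1.2]
42 105 [-19.  -17.7 -16.7 -15.4  -3. ]
50 133 [-19.  -17.4 -16.4 -14.7  -3.4]
58 240 [-17.7 -15.5 -12.5  -5.9  -3.9]
66 111 [-16.5  -7.4  -6.7  -5.5  10.9]
74 160 [-8.6 -7.1 -6.  -3.2 13.5]
82 286 [-7.  -1.9  1.4  5.2 11.3]
top z [85.2 87.1 88.5]
top 1314
10 66 [-20.7 -19.1 -18.5 -18.  -16.9]
18 69 [-20.7 -19.2 -18.3 -17.7 -16.6]
26 74 [-20.1 -18.8 -18.  -16.9 -15.9]
34 72 [-19.5 -18.6 -17.6 -16.8 -15.5]
42 93 [-19.  -17.9 -16.9 -15.4  -4.8]
50 140 [-18.5 -17.2 -16.2  -6.4  -5.5]
58 210 [-17.8 -16.3 -14.1  -7.6  -6.1]
66 56 [-16.7  -8.3  -7.9  -7.4  -6.9]
74 190 [-9.1 -7.7 -6.2 -4.  12.7]
82 333 [-6.4 -1.5  1.6  5.4 11.1]
top z [85.3 86.7 88.4]
```

Call:
jog_arm --gripper '[0,0,0,0,0,0,0,0]' --pt "0.03 0.2 0" --pt "0.06 0.4 0" --pt "0.08 0.5 0" --pt "0.08 0.5 0" --pt "0.08 0.5 0" --pt "0.08 0.5 0" --pt "0.08 0.5 0" --pt "0.08 0.5 0" --twist '[0,0,0,0,0,0,0,0]'

```text
clock: 5.3
tcp_pos: [0.5691, 0.1874, 0.1441]
orientation: [0.004, 0.76, 0.65, -0.002]
wrist_force: [-4.2, -16.3, 13.6]
finger_gap: 0.0002
grip_force: 10.2
```

```bash
python3 q.py | sed -n 1,13p
```

```text
scene 1498
10 109 [-20.8 -19.4 -18.5 -17.5  -2.1]
18 110 [-20.3 -18.8 -17.9 -16.9   0.3]
26 107 [-19.6 -18.1 -17.2 -16.   -2.3]
34 108 [-19.3 -17.4 -16.7 -15.6  -1.4]
42 98 [-19.9 -17.8 -16.5 -15.4  -1.7]
50 129 [-19.  -17.  -16.1 -14.3  -2.7]
58 241 [-17.7 -15.7 -12.8  -6.1  -4.4]
66 111 [-17.   -7.4  -6.5  -5.5   9.5]
74 170 [-8.9 -7.1 -5.8 -3.1 13.6]
82 284 [-6.6 -1.9  1.5  5.3 11.4]
top z [85.3 87.1 88. ]
top 1325
```

Call:
jog_arm --gripper '[0,0,0,0.8,0.8,0.8,0.8,0.8]' --pt "-0.4 -3 0.4" --pt "-1 -5 5" --pt "-2 -9.5 8" --pt "-3.2 -14 8" --pt "-4.4 -19 8" --pt "-5.6 -24 8" --pt "-6.8 -29 8" --pt "-8 -34 8" --twist '[0,0,10,20,30,40,50,60]'

```text
clock: 6.4
tcp_pos: [0.489, -0.1491, 0.2223]
orientation: [0.001, 0.329, 0.944, 0.001]
wrist_force: [-0.1, -0.1, 0.4]
finger_gap: 0.0685
grip_force: 0.0
```

Call:
jog_arm --gripper '[0.8,0.8,0.8,0.8,0.8,0.8,0.8,0.8]' --pt "-0.7 -3.5 -1" --pt "-0.7 -3.5 -3" --pt "-0.7 -3.5 -5" --pt "-0.7 -3.5 -5" --pt "-0.7 -3.5 -5" --pt "-0.7 -3.5 -5" --pt "-0.7 -3.5 -5" --pt "-0.7 -3.5 -5" --twist '[10,20,30,34.6,34.6,34.6,34.6,34.6]'

```text
clock: 7.4
tcp_pos: [0.482, -0.1832, 0.172]
orientation: [0.0, 0.036, 0.999, -0.0]
wrist_force: [0.3, 0.6, 0.1]
finger_gap: 0.0682
grip_force: 0.0
```

```bash
python3 q.py | sed -n 1,13p
python3 - <<'E'
from h import *
c=cam('scene'); save(c,'s4.png')
ey=np.array([.151,.9885]); ex=np.array([.9885,-.151])
for n in('scene','top'):
    c=cam(n); P=c['P']; im=c['image'].astype(int); hsv=cv2.cvtColor(c['image'],cv2.COLOR_RGB2HSV)
    R=P[...,:2]-np.array([.557,.119]); x=R@ex; y=R@ey
    m=(abs(x)<.09)&(abs(y)<.07)&(P[...,2]>.040)&(P[...,2]<.056)&(im[...,0]-im[...,2]>40)
    k,l,st,ce=cv2.connectedComponentsWithStats(m.astype(np.uint8))
    for i in range(1,k):
        if st[i,4]>40:
            Q=P[l==i]; r=cv2.minAreaRect((Q[:,:2]*1000).astype(np.float32)); print(n,st[i,4],np.round(r[0],1),np.round(r[1],1),np.round(r[2],1),np.round(np.median(Q[:,2]),4))
s=env.get_state(); print(s['tcp_pos'],s['orientation'],s['joint_pos'],s['wrist_force'],s['finger_gap'])
E
```

```text
scene 1508
10 119 [-21.7 -19.7 -18.8 -17.6  -0.6]
18 111 [-20.2 -18.7 -17.9 -16.7  -0.4]
26 106 [-19.8 -18.2 -17.6 -16.5  -2. ]
34 113 [-19.4 -17.9 -16.9 -15.8  -1.6]
42 101 [-19.3 -17.7 -16.6 -15.4  -2.5]
50 127 [-18.8 -17.6 -16.3 -14.1  -3. ]
58 241 [-17.8 -15.8 -13.1  -5.9  -4. ]
66 111 [-18.   -7.8  -6.4  -5.4  10.5]
74 170 [-9.3 -7.4 -6.3 -3.6 12.6]
82 290 [-6.7 -1.6  1.4  5.9 11.3]
top z [85.3 87.3 88.8]
top 1390
scene 171 [496.4  93.8] [32.2 34.5] 55.7 0.048
scene 226 [554.8  84.4] [34.5 34.9] 78.2 0.0477
scene 222 [610.7  76.2] [53.  21.2] 82.3 0.0479
top 206 [608.9  76.5] [52.4 18.1] 81.1 0.047
top 228 [551.8  84.5] [32.6 31.8] 79.6 0.0471
top 191 [494.4  93.8] [30.5 29.4] 88.2 0.0472
[ 0.48186988 -0.18320056  0.17186578] [4.22753494e-05 3.63990429e-02 9.99337333e-01 4.76565921e-05] [-5.19195872e-01  2.25028254e-01 -2.19906579e-01  1.12583086e+00
  1.23671985e-04 -4.46381699e-01] [-0.59187938  0.08971227 -0.11255923] 0.06820365596435725
```

View pics/s4.png

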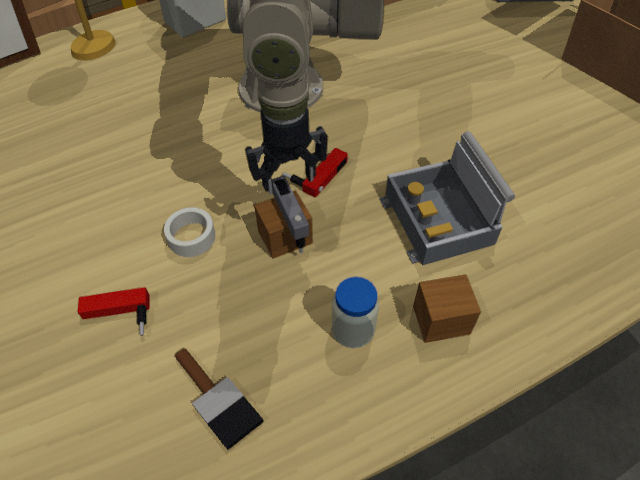

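The scene shows the cover standing open and the gripper above the tester at about (285,185). All three terminals are located. Next I'll grasp the tester.

Call:
jog_arm --gripper '[0.8,0.8,0.8,0.8,0,0,0,0]' --pt "0 0 -3" --pt "0 0 -6" --pt "0 0 -8.2" --pt "0 0 -8.2" --pt "0 0 -8.2" --pt "0 0 -8.2" --pt "0 0 -8.2" --pt "0 0 -8.2" --twist '[0,0,0,0,0,0,0,0]' --squeeze 40

```text
clock: 8.65
tcp_pos: [0.4829, -0.1837, 0.0911]
orientation: [0.001, 0.036, 0.999, -0.001]
wrist_force: [-0.8, 0.2, 5.7]
finger_gap: 0.0295
grip_force: 41.0
```

Run:
```python
from h import *
s=env.get_state(); print(s['tcp_pos'],s['orientation'],s['wrist_force'],s['finger_gap'],s['grip_force'])
```

```text
[ 0.48285487 -0.18370495  0.09114404] [ 1.24659245e-03  3.63427463e-02  9.99338476e-01 -5.11678203e-04] [-0.75834228  0.24637492  5.68126098] 0.02946071195566505 41.04064464569092
```

Call:
jog_arm --gripper '[0,0,0,0,0,0,0,0]' --pt "0 0 1" --pt "0 0 3" --pt "0 0 6" --pt "0 0 8.5" --pt "0 0 10" --pt "0 0 10" --pt "0 0 10" --pt "0 0 10" --twist '[0,0,0,0,0,0,0,0]'

```text
clock: 9.65
tcp_pos: [0.4812, -0.1828, 0.1886]
orientation: [-0.001, 0.036, 0.999, 0.001]
wrist_force: [-0.0, -0.2, -1.1]
finger_gap: 0.0292
grip_force: 40.1
```

```bash
cat > t.py <<'E'
from h import *
s=env.get_state(); T=s['tcp_pos']; print(T,s['wrist_force'],s['finger_gap'])
yaw=np.radians(-4.15); ex=np.array([np.cos(yaw),np.sin(yaw),0]); ey=np.array([-ex[1],ex[0],0])
for n in('scene','top'):
    R=(cam(n)['P']-T).reshape(-1,3)*1e3; x=R@ex; y=R@ey; z=R[:,2]
    for nm,m in(('front top',(x>28)&(x<70)&(abs(y)<25)&(z>20)&(z<45)),('rear top',(x>-90)&(x<-35)&(abs(y)<25)&(z>20)&(z<45)),('sleeve',(x>25)&(x<65)&(abs(y)<25)&(z<-10)&(z>-38)),('prod',(x>25)&(x<65)&(abs(y)<25)&(z<-44)&(z>-72))):
        if m.sum()>3: print(n,nm,m.sum(),'x',np.round(np.percentile(x[m],[2,50,98]),1),'y',np.round(np.percentile(y[m],[2,50,98]),1),'z',np.round(np.percentile(z[m],[2,50,98]),1))
E
python3 t.py
python3 - <<'E'
from h import *
c=cam('scene'); cv2.imwrite('pics/s5.png',cv2.resize(c['image'][90:290,180:380,::-1],None,fx=3,fy=3,interpolation=3))
E
```

```text
[ 0.48117671 -0.18283135  0.18862368] [-0.01663427 -0.17430743 -1.0730326 ] 0.029189968431079284
scene front top 273 x [29.  44.  54.3] y [-14.6  -1.3  14.2] z [20.9 29.4 34.4]
scene sleeve 104 x [42.2 47.8 50.7] y [-7.9 -1.4  8.9] z [-37.  -23.8 -10.7]
scene prod 24 x [39.9 43.3 44.9] y [-3.1  0.1  3.8] z [-64.2 -54.7 -46.3]
```

View pics/s5.png

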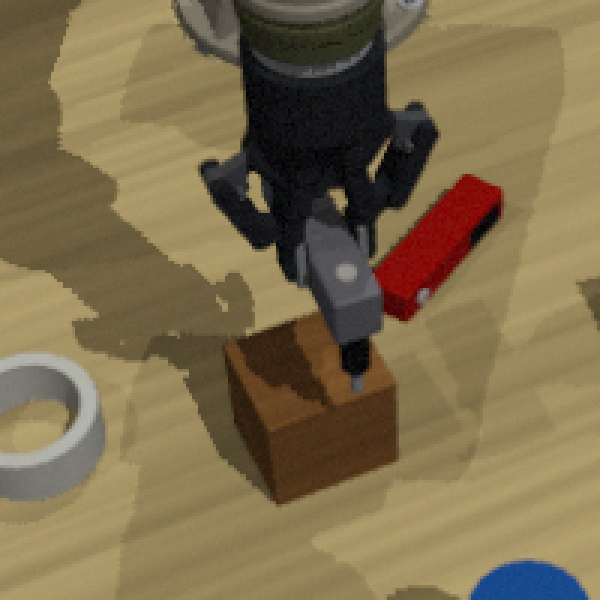

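Call:
jog_arm --gripper '[0,0,0,0,0,0,0,0]' --pt "-0.3 3 0" --pt "-0.8 8 0" --pt "-1.3 13 0" --pt "-1.8 18 0" --pt "-2.3 23 0" --pt "-2.6 26.5 0" --pt "-2.8 28 -1.5" --pt "-2.8 28 -3.5" --twist '[0,0,0,0,0,0,0,0]' --squeeze 60

```text
clock: 10.8
tcp_pos: [0.4538, 0.0976, 0.154]
orientation: [0.0, 0.035, 0.999, -0.0]
wrist_force: [0.2, -0.0, -1.9]
finger_gap: 0.029
grip_force: 64.9
```

Call:
jog_arm --gripper '[0,0,0,0,0,0,0,0]' --pt "0 0 -1" --pt "0 0 -2" --pt "0 0 -2" --pt "0 0 -2" --pt "0 0 -2" --pt "0 0 -2" --pt "0 0 -2" --pt "0 0 -2" --twist '[0,0,0,0,0,0,0,0]'

```text
clock: 11.8
tcp_pos: [0.4539, 0.0968, 0.1349]
orientation: [0.0, 0.036, 0.999, 0.0]
wrist_force: [0.3, 0.8, -1.1]
finger_gap: 0.029
grip_force: 64.9
```

```bash
python3 t.py
python3 - <<'E'
from h import *
c=cam('scene'); cv2.imwrite('pics/s6.png',cv2.resize(c['image'][110:280,350:520,::-1],None,fx=3,fy=3,interpolation=3))
E
```

```text
[0.45390127 0.09682239 0.13491473] [ 0.31071238  0.75908813 -1.05701808] 0.029013221906233042
scene front top 192 x [29.5 44.1 54.3] y [-14.3  -3.5  12.3] z [20.4 28.9 33.3]
scene rear top 26 x [-63.8 -46.8 -36. ] y [-13.8  -5.8   6.5] z [28.1 30.9 33. ]
scene sleeve 86 x [38.9 48.1 52.4] y [-9.4 -4.5  6.2] z [-37.3 -23.7 -11.3]
scene prod 23 x [41.2 44.1 46.2] y [-4.8 -1.5  3. ] z [-61.8 -52.5 -45.9]
top front top 189 x [29.  41.2 51.3] y [-15.   -3.5  13.1] z [21.2 28.7 33.2]
top rear top 432 x [-81.2 -59.  -35.7] y [-14.8  -1.2  14.6] z [24.1 28.8 32.2]
```

View pics/s6.png

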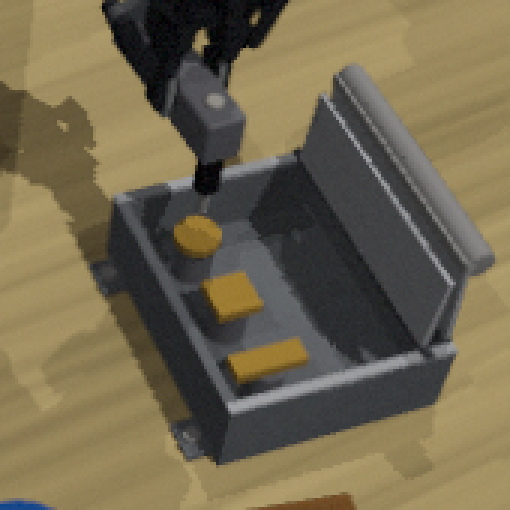

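The prod tip at (203,213) sits over the round terminal at (198,236), so I'll lower it.

Call:
jog_arm --gripper '[0,0,0,0,0,0,0,0]' --pt "0 0 -1" --pt "0 0 -1.8" --pt "0 0 -2.2" --pt "0 0 -2.5" --pt "0 0 -2.5" --pt "0 0 -2.5" --pt "0 0 -2.5" --pt "0 0 -2.5" --twist '[0,0,0,0,0,0,0,0]'

```text
clock: 12.95
tcp_pos: [0.454, 0.0968, 0.11]
orientation: [0.0, 0.036, 0.999, 0.0]
wrist_force: [-1.8, 0.3, 1.4]
finger_gap: 0.0292
grip_force: 65.2
```

Call:
jog_arm --gripper '[0,0,0,0,0,0,0,0]' --pt "0 0 0" --pt "0 0 1" --pt "0 0 2.5" --pt "2 -0.3 2.5" --pt "4.5 -0.7 2.5" --pt "5.75 -0.93 2.5" --pt "5.75 -0.93 2" --pt "5.75 -0.93 1.2" --twist '[0,0,0,0,0,0,0,0]'

```text
clock: 13.95
tcp_pos: [0.5105, 0.0876, 0.1214]
orientation: [-0.0, 0.036, 0.999, 0.0]
wrist_force: [-0.1, 0.5, -1.6]
finger_gap: 0.0288
grip_force: 65.1
```

Call:
jog_arm --gripper '[0,0,0,0,0,0,0,0]' --pt "0 0 -0.5" --pt "0 0 -0.9" --pt "0 0 -1.2" --pt "0 0 -1.2" --pt "0 0 -1.2" --pt "0 0 -1.2" --pt "0 0 -1.2" --pt "0 0 -1.2" --twist '[0,0,0,0,0,0,0,0]'

```text
clock: 14.95
tcp_pos: [0.5115, 0.0875, 0.1099]
orientation: [0.0, 0.036, 0.999, 0.0]
wrist_force: [-1.3, 0.0, 1.6]
finger_gap: 0.029
grip_force: 65.2
```

Call:
jog_arm --gripper '[0,0,0,0,0,0,0,0]' --pt "0 0 1" --pt "0 0 2.5" --pt "2 -0.3 2.5" --pt "4.5 -0.65 2.5" --pt "5.7 -0.8 2.5" --pt "5.7 -0.8 2.2" --pt "5.7 -0.8 1.2" --pt "5.7 -0.8 1.2" --twist '[0,0,0,0,0,0,0,0]'

```text
clock: 15.95
tcp_pos: [0.5665, 0.0797, 0.1205]
orientation: [-0.002, 0.036, 0.999, 0.0]
wrist_force: [-1.3, 0.3, -1.3]
finger_gap: 0.0289
grip_force: 65.1
```

Call:
jog_arm --gripper '[0,0,0,0,0,0,0,0]' --pt "0 0 -0.5" --pt "0 0 -0.9" --pt "0 0 -1.2" --pt "0 0 -1.2" --pt "0 0 -1.2" --pt "0 0 -1.2" --pt "0 0 -1.2" --pt "0 0 -1.2" --twist '[0,0,0,0,0,0,0,0]'

```text
clock: 16.95
tcp_pos: [0.5684, 0.0795, 0.1099]
orientation: [0.0, 0.036, 0.999, 0.0]
wrist_force: [-2.2, 0.2, 0.6]
finger_gap: 0.0293
grip_force: 65.2
```

```bash
python3 t.py
```

```text
[0.56836969 0.07950408 0.10987906] [-2.19157557  0.23995082  0.63016319] 0.029341732920264107
scene front top 230 x [28.6 43.2 54.4] y [-15.3  -3.4  12.6] z [20.8 29.2 34.3]
scene rear top 58 x [-79.1 -72.9 -39.5] y [-13.8  -5.2   8.5] z [27.5 31.  33.2]
scene sleeve 75 x [38.9 48.7 51.8] y [-9.8 -5.1  3.8] z [-37.3 -25.5 -11.7]
scene prod 228 x [32.7 46.4 54.8] y [-24.5  -3.   24. ] z [-70.  -61.9 -52.1]
top front top 91 x [29.2 44.  51. ] y [-15.3  -9.6   7. ] z [22.  28.3 31.9]
top rear top 401 x [-81.  -58.4 -35.9] y [-15.   -1.1  14.3] z [22.6 29.  32.5]
top prod 86 x [30.3 40.1 52.4] y [-24.4 -11.3  -2.5] z [-70.1 -63.5 -59.8]
```

Call:
jog_arm --gripper '[0,0,0,0,0,0,0,0]' --pt "0 0 1.5" --pt "0 0 5" --pt "-0.5 -1.5 8" --pt "-2 -6 8" --pt "-3.5 -10.6 8" --pt "-5.1 -15.5 8" --pt "-6.6 -20 8" --pt "-7.9 -24 8" --twist '[0,0,0,0,0,0,0,0]'

```text
clock: 18.05
tcp_pos: [0.489, -0.1624, 0.1908]
orientation: [0.001, 0.037, 0.999, -0.0]
wrist_force: [0.9, 0.1, -1.2]
finger_gap: 0.029
grip_force: 65.1
```

Call:
jog_arm --gripper '[0,0,0,0,0,0,0,0]' --pt "-0.6 -1.8 0" --pt "-0.75 -2.3 0" --pt "-0.75 -2.3 -3" --pt "-0.75 -2.3 -6" --pt "-0.75 -2.3 -8" --pt "-0.75 -2.3 -9" --pt "-0.75 -2.3 -9.4" --pt "-0.75 -2.3 -9.4" --twist '[0,0,0,0,0,0,0,0]'

```text
clock: 19.05
tcp_pos: [0.4823, -0.1834, 0.0963]
orientation: [0.0, 0.036, 0.999, -0.0]
wrist_force: [-0.5, -0.6, -1.6]
finger_gap: 0.029
grip_force: 65.1
```

```bash
python3 t.py
```

```text
[ 0.48234192 -0.18335969  0.09628609] [-0.47842333 -0.5581203  -1.60700648] 0.02896922903918281
scene front top 241 x [28.8 43.9 53.8] y [-14.2  -0.5  14.1] z [21.  30.2 35.3]
scene sleeve 74 x [42.3 48.2 50.5] y [-8.2 -2.   7.2] z [-35.7 -24.5 -11.1]
scene prod 20 x [40.2 43.8 46.4] y [-3.1 -0.5  2.9] z [-63.2 -52.9 -45.1]
```

Call:
jog_arm --gripper '[0,0,0,0,0,0,0,0]' --pt "0 0 -0.15" --pt "0 0 -0.3" --pt "0 0 -0.4" --pt "0 0 -0.5" --pt "0 0 -0.55" --pt "0 0 -0.55" --pt "0 0 -0.55" --pt "0 0 -0.55" --twist '[0,0,0,0,0,0,0,0]'

```text
clock: 20.15
tcp_pos: [0.4818, -0.1835, 0.0912]
orientation: [0.0, 0.036, 0.999, -0.0]
wrist_force: [-2.7, 0.4, 5.7]
finger_gap: 0.0289
grip_force: 66.2
```

Contact at the original grasp height, so I'll release.

Call:
jog_arm --gripper '[0.3,0.5,0.75,0.75,0.75,0.75,0.75,0.75]' --pt "0 0 0" --pt "0 0 0" --pt "0 0 0" --pt "0 0 0" --pt "0 0 1" --pt "0 0 4" --pt "0 0 8" --pt "0 0 11" --twist '[0,0,0,0,0,0,0,0]'

```text
clock: 21.15
tcp_pos: [0.4823, -0.1838, 0.2027]
orientation: [0.001, 0.036, 0.999, -0.0]
wrist_force: [0.4, 0.1, -0.2]
finger_gap: 0.0639
grip_force: 0.0
```

Call:
jog_arm --gripper '[0.75,0.75,0.75,0.75,0.75,0.75,0.75,0.75]' --pt "-1 -3 2" --pt "-2 -7 2" --pt "-3 -11 2" --pt "-4 -15 2" --pt "-5 -18 2" --pt "-5 -18 2" --pt "-5 -18 2" --pt "-5 -18 2" --twist '[0,0,0,0,0,0,0,0]'

```text
clock: 22.15
tcp_pos: [0.4322, -0.3625, 0.2206]
orientation: [0.0, 0.036, 0.999, 0.0]
wrist_force: [-0.4, -0.0, -0.2]
finger_gap: 0.064
grip_force: 0.0
```

```bash
python3 q.py | sed -n 1,8p
python3 - <<'E'
from h import *
c=cam('scene'); save(c,'s7.png')
for n in('scene','top'):
    P=cam(n)['P'].reshape(-1,3); m=(P[:,2]>.112)&(P[:,2]<.132)&(abs(P[:,0]-.469)<.08)&(abs(P[:,1]+.18)<.04)
    Q=P[m]; A=np.c_[Q[:,:2]-Q[:,:2].mean(0),np.ones(len(Q))]
    print(n,cv2.minAreaRect((Q[:,:2]*1000).astype(np.float32)),np.linalg.lstsq(A,Q[:,2],rcond=None)[0])
E
```

```text
scene 1506
10 108 [-21.  -19.7 -18.9 -17.6  -1.2]
18 112 [-20.3 -18.7 -18.1 -16.9  -1.8]
26 116 [-20.  -18.2 -17.4 -16.3  -1.3]
34 94 [-19.4 -17.7 -16.9 -15.8  -2.5]
42 112 [-19.3 -17.9 -16.8 -15.1  -1.2]
50 126 [-18.7 -17.3 -16.3 -14.   -3.2]
58 249 [-17.9 -15.7 -13.   -6.3  -4.4]
scene ((469.3412170410156, -182.26686096191406), (30.271377563476562, 134.4623260498047), 85.98495483398438) [-0.00140713  0.05125925  0.12139465]
top ((466.93707275390625, -182.63436889648438), (29.996746063232422, 133.66148376464844), 85.68106079101562) [-0.00113028  0.00088588  0.11993332]
```

View pics/s7.png

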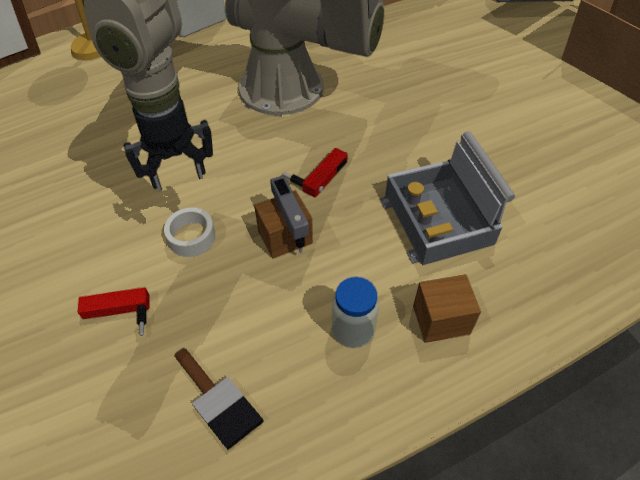

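The tester lies level in its original spot at (290,210), the cover is open at (485,170), and the jar, brush and tape have not moved. I'll hand it in.

```bash
python3 -c "
from workcell import env
print(env.hand_in())"
```

```text
the job is handed in; nothing more can be done
None
```

I handed the job in at about 22 s of the 67 s allowed: the cover is folded open to its stop, the prod touched round, square, then long for about half a second each, the tester is back level on its block, and the jar, brush and tape were not moved.

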